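# Register a panel painting on the analyser stage and hold the dead-man paddle

### The job

Slide the small panel painting on the analyser stage up against both steel stop bars, so that its far edge and its left edge (as seen from the robot) are flush with them and it lies flat. Only then press the dead-man paddle down to the middle of its travel, without ever pushing it down to the bottom, and finish while still holding it there with the fingers. Leave the carved box, the jar, the bottle and the brush alone.

Things in the scene. Friction and masses are not known exactly. Their poses are not given: they have to be found in the camera images.
- panel_center (a point): Centre (half-way up) of the panel painting: a wooden board 90 mm (its x) by 140 mm (its y) by 16 mm thick, 0.15 to 0.31 kg, dull landscape on top, lying loose on the stage, off the stops by 25 mm or more and turned up to 0.3 rad to the stage. Too wide to grip across; it slides when pushed at an edge. z up.
- stage_corner (a point): Inner corner where the faces of the two steel stop bars meet, on the stage's top. Bars: 20 mm wide, 10 mm high above the stage; the far bar runs along y, on the +x side of this point; the left bar runs along x, on its +y side. The panel belongs in the corner, 140 mm far edge (+x) and 90 mm left edge (+y) against the bars: its centre is then at (-45, -70, +8) mm in this frame.
- stage: The analyser stage: a fixed low grey slab, 220 mm (x) by 270 mm (y), top 20 mm above the table, with the stop bars along its far (+x) and left (+y) edges. Axes as those of the corner, which is at (90, 110, 20) mm from this origin (on the table, under the slab).
- paddle_pad (a point): Middle of the top face of the pad, a black plastic plate 50 mm (x) by 60 mm (y) by 12 mm at the free end of the paddle. Turns with the paddle: x points along the arm to the hinge, y along the hinge, z out of the pad's top. The hinge axis lies 130 mm in x and -6 mm in z from this point. Height of this point above the table: released 87 mm, half-way 68 mm, bottom 49 mm.
- deadman: Base of the paddle: dark steel plate 190 mm (x) by 80 mm (y) by 12 mm, fixed to the table left or right of the stage. Origin under its centre; x points roughly away from the robot. The hinge axis is at (75, 0, 40) mm, the pad at the -x end.
- paddle (a joint): Hinge angle of the spring-loaded paddle: 0 = released (arm slopes up 0.32 rad from the hinge to the pad), 0.30 rad = bottom; half-way is 0.15. A spring drives it back to 0: about 4 N at the pad to start, 7 N half-way, 10 N at the bottom.
- casket: Carved dark wooden box, 80 by 115 by 46 mm, loose; stands on the other side of the stage from the paddle. Origin under its centre. Leave alone.
- jar: Amber glass jar with a brass lid, 60 mm across, 70 mm high, loose, beyond the stage. Origin under its centre. Leave alone.
- flask: Small glass bottle with a white cap, 44 mm across, 90 mm high, loose, beyond the stage. Origin under its centre. Leave alone.
- brush: Brush lying on the table beyond the stage, loose. Leave alone.
There are look-alikes about, which are no part of the job. Several things have the shape of the deadman; the one meant has the colours described above. Of the things that look like the part that bears panel_center, the smaller one is meant.

How it is judged:
On the way, in this order (a step that is already met when the one before it is completed fails the run):
1. the panel lies flush in the corner of both stops, the paddle still released (x of panel_center in the frame of stage_corner between -0.048 and -0.042 m and y of panel_center in the frame of stage_corner between -0.073 and -0.067 m and z of panel_center in the frame of stage_corner below 0.011 m and angle between the x axis of panel_center and the x axis of stage_corner, either way round below 0.03 rad and value of joint paddle below 0.05 rad), for 0.2 s.
2. the paddle is held in the middle of its travel (value of joint paddle between 0.1 and 0.2 rad), for 0.5 s.
At the end, for the whole second after the job is handed in: The panel lies flat on the stage within 3 mm of both stops and square to them within 0.03 rad, and the fingers hold the paddle still between 0.10 and 0.20 rad (middle 0.15, bottom 0.30) with more than 2 N (all of step 2 and x of panel_center in the frame of stage_corner between -0.048 and -0.042 m and y of panel_center in the frame of stage_corner between -0.073 and -0.067 m and z of panel_center in the frame of stage_corner below 0.011 m and angle between the x axis of panel_center and the x axis of stage_corner, either way round below 0.03 rad and contact force between the fingers and paddle above 2 N and velocity of joint paddle between -0.05 and 0.05 rad/s); the arm keeps its last pose, push and grip.
It fails at once if the paddle is pushed to the bottom (value of joint paddle above 0.27 rad).
It fails at once if the paddle is pressed while the panel is off the stops (value of joint paddle above 0.08 rad and not (x of panel_center in the frame of stage_corner between -0.051 and -0.042 m and y of panel_center in the frame of stage_corner between -0.076 and -0.067 m and z of panel_center in the frame of stage_corner below 0.011 m and angle between the x axis of panel_center and the x axis of stage_corner, either way round below 0.06 rad)).
It fails at once if the box, jar, bottle or brush is shifted more than 30 mm (distance of any of casket, jar, flask, brush from where it was at the start of the episode above 0.03 m).
It also fails if it takes over 64 s, if anything falls off the work surface, if the arm or the gripper's body presses on something with over 40 N, if the wrist force passes 120 N, or if a joint passes its speed limit or range.

### The arm

A 6-joint arm with a two-finger parallel gripper is mounted at the origin on the work surface. World frame = base frame: x ahead of the robot, y to its left, z up, the work surface at z = 0. Lengths are in m, angles in rad, forces in N, time in s.
With the tool pointing down it reaches from about 0.325 to 0.775 m from the base axis. Payload 9.3 kg.
Tool frame: the origin (TCP) lies at the very end of the fingers, on their centre line; the grasp point (between the pads) lies 19 mm behind it; z points along the fingers, x is the direction in which the jaws open and shut, and the axes are right-handed (so a half turn about z gives the same grasp; the last joint's range is limited). The gripper opens to 85 mm and grips with 20 to 120 N. Pads are 22 mm wide; open, the fingers measure 114 mm over their backs; the gripper's body (76 mm by 85 mm) begins 54 mm behind the grasp point. The pads swing forward as they close: fully open they stand 13 mm farther back than shut.
Start: joints at [-1.423, 0.259, 0.021, 1.334, 0, 1.418], TCP at [0.163, -0.525, 0.197] pointing down, gripper open.
Joint ranges: [-3.04, 3.04], [-0.91, 1.82], [-1.04, 1.36], [-1.92, 1.95], [-1.52, 1.45], [-3.14, 3.14]. Speed limits (rad/s): [2.22, 2.22, 2.79, 3.14, 3.14, 3.14].

### API

Orientations are given as a unit quaternion [w, x, y, z].
In Python, from workcell import ctrl gives the robot as it stands.
- The arm moves only by the tool step_arm, never from a script. Its argument "series" is a list that holds one entry, the list of rows, each a list of 7 numbers: the turn, a rotation vector about the tool's x, y, z in degrees, then the shift along the tool's x, y, z in mm, then the gripper command: -1 is shut, 1 is fully open, values between are in proportion. In form: [[[ax, ay, az, dx, dy, dz, grip], ...]]. A call has 1 to 12 rows; each row shifts and turns the commanded pose from where the row before left it, along the tool's axes as they then stand; what a row does not reach is not made up. A row lasts 1/8 s, in which the tool goes at most 62.5 mm and 10.7 degrees, less where a joint would pass 70% of its speed; a pose out of reach is approached as far as the arm can. A call with a gripper value outside its range is refused whole. The fingers move at their own pace and stop on an object; "force" is the grip in N (left out, the last holds). Time passes only in rows, so rows that do not move let the fingers close. It gives the time, the measured TCP pose, the force and the opening at its end, in the units of the state.
- ctrl.get_state(): the state, without advancing time (a new reading comes with each control period).
- ctrl.get_image(name): name is "scene" or "top" or "wrist"; returns a dict with "frame" (384x512x3 uint8, blue, green, red), "z_map" (384x512 float32, m along the optical axis (not along the pixel's ray), 0 where there is no reading), "fx", "fy", "cx", "cy" (pixels), "T" (4x4, takes a point from camera to world coordinates); the wrist camera has in their place "hand_eye" (4x4, takes a point from camera to tool coordinates, whose origin is the TCP and whose axes are the tool frame's). Camera axes: x right, y up, looking along -z (the intrinsics and any distortion apply to the point x, -y, -z); pixel columns grow to the right and rows downward; lengths in m; the calibration is good to about 2 mm. A picture is of the moment at which its call begins: read the wrist's pose just before it.
- ctrl.hand_in(): hands the job in, once; it reports no verdict.
The state is a dict: "t": time; "qpos": joint angles; "joint_vel": joint speeds; "effort": joint torques, N m; "position": TCP position; "tcp_rot": TCP orientation; "contact_force": force on the tool from outside, world axes, zero at the start; "torque": the same for the moment, N m; "opening": finger opening in m.
Only numpy, scipy, OpenCV 4.12 (cv2) and the standard library are available. Lean on these libraries where they do the work, as an engineer would, in place of code of your own. Each camera call takes 0.05 s, during which the arm holds its last target.

## Working session

There is one attempt and no reset: what is moved stays moved. The work goes in short steps, Python scripts to look and compute and a tool call to move; the robot and the scene stay as the last step left them, time stands still between calls to the robot, and variables do not carry over. Pictures are saved under pics/ and viewed, and the job is handed in when it is done.

Besides the shell and the picture viewer there is one more tool, called as name([rows], argument=value, ...), one row to a line, values as JSON. step_arm: Moves the arm, as the interface text tells. Its arguments: {"type":"object","properties":{"series":{"type":"array","items":{"type":"array","items":{"type":"array","items":{"type":"number"}}}},"force":{"type":"number"}},"required":["series"]}

```bash
mkdir -p pics; ls; python3 - <<'E'
from workcell import ctrl
import cv2,numpy as np
s=ctrl.get_state(); print({k:np.round(v,3).tolist() for k,v in s.items()})
for n in("scene","top"):
    im=ctrl.get_image(n); cv2.imwrite(f"pics/{n}0.png",im["frame"]); np.savez(f"{n}0.npz",**im)
    print(n,[k for k in im],im["fx"],im["fy"],im["cx"],im["cy"],np.round(im["T"],3).tolist(),im["z_map"].max())
E
```

```text
pics
{'t': 0.0, 'qpos': [-1.423, 0.259, 0.021, 1.334, -0.0, 1.418], 'joint_vel': [-0.0, -0.001, 0.0, 0.0, -0.0, -0.0], 'effort': [0.002, -55.565, 34.452, 0.014, -0.0, -0.0], 'position': [0.163, -0.525, 0.196], 'tcp_rot': [-0.0, 0.805, -0.593, -0.0], 'contact_force': [0.489, 0.747, 0.472], 'torque': [-0.012, -0.02, -0.017], 'opening': 0.085}
scene ['frame', 'z_map', 'fx', 'fy', 'cx', 'cy', 'T'] 362.2336853132328 362.2336853132328 264.0006815772721 189.87793976539058 [[-0.867, -0.254, 0.429, 0.976], [0.498, -0.48, 0.722, 0.687], [0.023, 0.839, 0.543, 0.632], [0.0, 0.0, 0.0, 1.0]] 3.4721959
top ['frame', 'z_map', 'fx', 'fy', 'cx', 'cy', 'T'] 435.0962301980915 435.0962301980915 256.4052463550589 189.4246654976 [[-0.008, 0.994, -0.106, 0.41], [-1.0, -0.008, -0.002, -0.087], [-0.002, 0.106, 0.994, 1.408], [0.0, 0.0, 0.0, 1.0]] 2.2988498
```

View pics/top0.png

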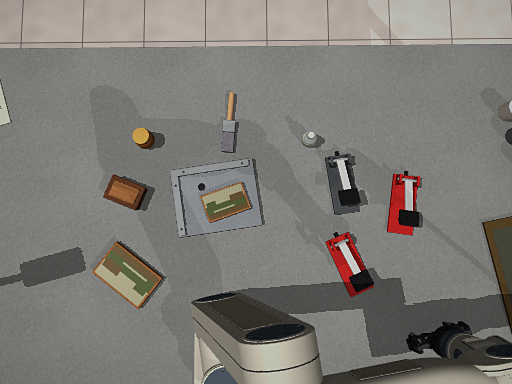

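View pics/scene0.png

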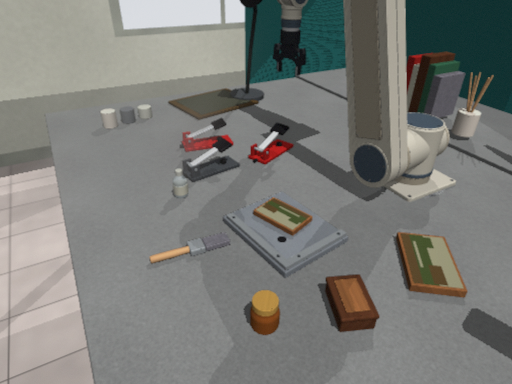

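The top picture shows two board paintings, at (226,202) on the stage and at (128,274) on the table. The smaller one, on the stage, is the one meant. There are three paddle bases: dark grey at (342,185), red at (405,203) and red at (350,263). The dark steel one fits. I'll confirm with a crop.

```bash
cat > h.py <<'E'
import numpy as np,cv2
def load(n): return dict(np.load(n))
def pts(im):
    h,w=im["z_map"].shape; u,v=np.meshgrid(np.arange(w),np.arange(h)); z=im["z_map"]
    P=np.stack([(u-im["cx"])/im["fx"]*z,-(v-im["cy"])/im["fy"]*z,-z],-1)
    T=im["T"]; return P@T[:3,:3].T+T[:3,3]
def ray(im,uv,h):
    uv=np.atleast_2d(uv).astype(float); d=np.c_[(uv[:,0]-im["cx"])/im["fx"],-(uv[:,1]-im["cy"])/im["fy"],-np.ones(len(uv))]
    T=im["T"]; d=d@T[:3,:3].T; o=T[:3,3]; return o+d*((h-o[2])/d[:,2])[:,None]
E
python3 - <<'E'
from h import *
im=load("top0.npz"); f=im["frame"]; P=pts(im)
cv2.imwrite("pics/crop1.png",cv2.resize(f[140:250,160:370],None,fx=3.8,fy=3.8,interpolation=cv2.INTER_CUBIC))
for uv in [(226,202),(190,220),(215,165),(180,205),(300,220),(348,196),(330,195),(345,208),(335,160)]: print(uv,np.round(P[uv[1],uv[0]],3))
E
```

```text
(226, 202) [0.517 0.012 0.038]
(190, 220) [0.462 0.128 0.02 ]
(215, 165) [0.637 0.047 0.029]
(180, 205) [0.509 0.158 0.031]
(300, 220) [ 0.459 -0.225  0.   ]
(348, 196) [ 0.529 -0.365  0.084]
(330, 195) [ 0.54  -0.324 -0.002]
(345, 208) [ 0.496 -0.368  0.016]
(335, 160) [ 0.646 -0.334  0.052]
```

View pics/crop1.png

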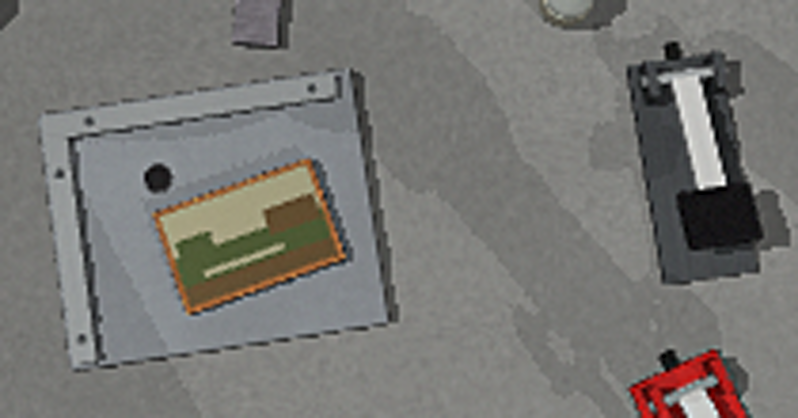

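The crop confirms it: the panel is at crop (250,235), the stop bars lie along the top and left of the stage, and the dark base with its black pad is at (718,215). There is also a black dot at (157,178) to check.

```bash
python3 - <<'E'
from h import *
im=load("top0.npz"); f=im["frame"].astype(int); P=pts(im)
hsv=cv2.cvtColor(im["frame"],cv2.COLOR_BGR2HSV)
print("dot heights",np.round(P[184:190,199:204,2],3).tolist())
def rect(mask,h,name,big=True):
    n,l,st,c=cv2.connectedComponentsWithStats(mask.astype(np.uint8)); i=1+np.argmax(st[1:,4]); m=(l==i).astype(np.uint8)
    cs,_=cv2.findContours(m,cv2.RETR_EXTERNAL,cv2.CHAIN_APPROX_NONE); W=ray(im,cs[0][:,0],h)[:,:2]
    r=cv2.minAreaRect((W*1000).astype(np.float32)); print(name,st[i].tolist(),np.round(r[0],1),np.round(r[1],1),round(r[2],2)); print(np.round(cv2.boxPoints(r),1).tolist()); return m
roi=np.zeros(f.shape[:2],bool); roi[150:245,165:270]=1
a=rect(roi&(hsv[...,1]>70),.036,"panel(sat)")
b=rect(roi&(P[...,2]>.033),.036,"panel(depth)")
c=rect(roi&(P[...,2]>.012),.02,"stage incl bars")
roi2=np.zeros(f.shape[:2],bool); roi2[145:220,320:365]=1
rect(roi2&(f.max(2)<30)&(P[...,2]>.06),.087,"pad")
rect(roi2&(P[...,2]>.006)&(P[...,2]<.03)|(roi2&(P[...,2]>.006)),.012,"base")
E
```

```text
dot heights [[0.02, 0.02, 0.025, 0.023, 0.023], [0.016, 0.019, 0.02, 0.02, 0.023], [0.022, 0.019, 0.018, 0.019, 0.016], [0.016, 0.024, 0.02, 0.017, 0.015], [0.014, 0.018, 0.019, 0.022, 0.024], [0.021, 0.024, 0.021, 0.021, 0.024]]
panel(sat) [200, 182, 51, 41, 873] [518.1  14.3] [ 91.1 141.2] 19.22
[[451.8999938964844, 66.0], [498.3999938964844, -67.30000305175781], [584.4000244140625, -37.29999923706055], [537.9000244140625, 96.0]]
panel(depth) [200, 182, 51, 41, 1040] [516.9  13. ] [ 93.6 140.9] 18.62
[[450.0, 64.9000015258789], [495.0, -68.69999694824219], [583.7000122070312, -38.79999923706055], [538.7000122070312, 94.69999694824219]]
stage incl bars [170, 158, 92, 80, 5711] [534.5  45.8] [219.5 271.3] 8.16
[[406.6000061035156, 164.5], [445.1000061035156, -104.0], [662.4000244140625, -72.9000015258789], [623.9000244140625, 195.6999969482422]]
pad [338, 188, 22, 18, 292] [ 526.3 -366.4] [47.8 58.7] 10.83
[[497.3999938964844, -342.0], [508.3999938964844, -399.70001220703125], [555.2999877929688, -390.79998779296875], [544.2999877929688, -333.1000061035156]]
base [325, 151, 36, 64, 1497] [ 581.3 -363.5] [206.   91.5] 7.34
[[473.29998779296875, -331.29998779296875], [485.0, -422.0], [689.2999877929688, -395.70001220703125], [677.7000122070312, -304.8999938964844]]
```

step_arm([
  [[0, 0, 9, 0, 0, 0, 0.2], [0, 0, 0, -44, -31, 0, 0.2], [0, 0, 0, -44, -31, 0, 0.2], [0, 0, 0, -44, -31, 0, 0.2], [0, 0, 0, -44, -31, 0, 0.2], [0, 0, 0, -44, -31, 0, 0.2], [0, 0, 0, -44, -31, 0, 0.2], [0, 0, 0, -44, -31, 0, 0.2], [0, 0, 0, -44, -31, 0, 0.2], [0, 0, 0, -44, -31, 0, 0.2], [0, 0, 0, -44, -31, 0, 0.2], [0, 0, 0, 0, 0, 0, 0.2]],
], force=40)

```text
t: 1.6
position: [0.4074, -0.0423, 0.1967]
tcp_rot: [-0.0, 0.758, -0.652, -0.0]
contact_force: [0.2, -0.8, 0.4]
opening: 0.0513
```

```bash
cat >> h.py <<'E'
from scipy.spatial.transform import Rotation as R
def tcpT(s):
    q=s["tcp_rot"]; T=np.eye(4); T[:3,:3]=R.from_quat([q[1],q[2],q[3],q[0]]).as_matrix(); T[:3,3]=s["position"]; return T
def snap(n,name):
    from workcell import ctrl
    s=ctrl.get_state(); im=dict(ctrl.get_image(n))
    if "hand_eye" in im: im["T"]=tcpT(s)@im["hand_eye"]
    np.savez(name+".npz",**im); cv2.imwrite(f"pics/{name}.png",im["frame"]); return im,s
E
python3 - <<'E'
from h import *
im,s=snap("wrist","w1"); print(s["t"],np.round(s["position"],4),s["contact_force"],s["opening"]); print(np.round(im["T"],3),[k for k in im])
T=tcpT(s); print(np.round(T,3))
im,s=snap("scene","s1")
E
```

```text
1.6 [ 0.4074 -0.0423  0.1967] [ 0.23265078 -0.80477795  0.41138959] 0.05128397134914518
[[ 0.148  0.951  0.272  0.476]
 [-0.989  0.143  0.04  -0.032]
 [-0.001 -0.275  0.961  0.373]
 [ 0.     0.     0.     1.   ]] ['frame', 'z_map', 'fx', 'fy', 'cx', 'cy', 'hand_eye', 'T']
[[ 0.149 -0.989 -0.     0.407]
 [-0.989 -0.149  0.001 -0.042]
 [-0.001  0.    -1.     0.197]
 [ 0.     0.     0.     1.   ]]
```

View pics/w1.png

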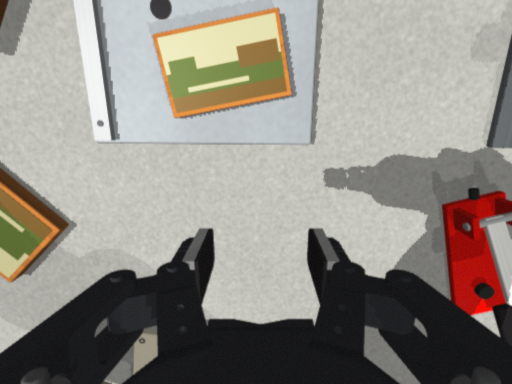

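View pics/s1.png

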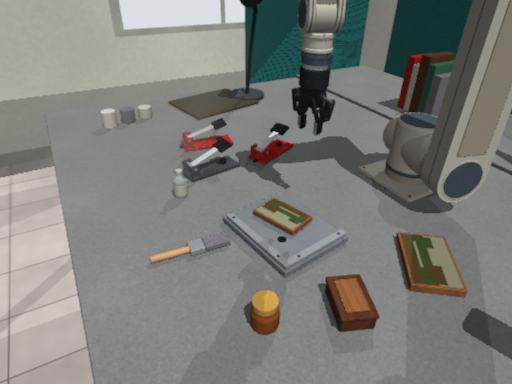

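```bash
python3 - <<'E'
from h import *
im=load("w1.npz"); f=im["frame"]; P=pts(im); print(im["fx"],im["cx"],im["cy"])
hsv=cv2.cvtColor(f,cv2.COLOR_BGR2HSV)
# finger tips lowest point
fm=(P[...,2]>.15)&(im["z_map"]>0); Q=P[fm]; ii=np.argwhere(fm)
o=np.argsort(Q[:,2])[:2000:200]; print("lowest finger pts",np.round(np.c_[Q[o],ii[o]],3).tolist(), np.percentile(Q[:,2],[0,.5,1,5]))
print([np.round(P[245,u],3).tolist() for u in (205,212,316)])
roi=np.zeros(f.shape[:2],bool); roi[0:125,145:300]=1
m=(roi&(hsv[...,1]>60)).astype(np.uint8)
n,l,st,c=cv2.connectedComponentsWithStats(m); i=1+np.argmax(st[1:,4]); m=(l==i).astype(np.uint8)
cs,_=cv2.findContours(m,cv2.RETR_EXTERNAL,cv2.CHAIN_APPROX_NONE); W=ray(im,cs[0][:,0],.036)
r=cv2.minAreaRect((W[:,:2]*1000).astype(np.float32)); print("panel",r,np.round(cv2.boxPoints(r),1).tolist())
# near edge of slab: per column, last row with z>.012
E_=[]
for u in range(130,300,4):
    col=P[110:170,u,2]; v=np.where(col>.010)[0]
    if len(v): E_.append((u,110+v.max()+.5))
W=ray(im,np.array(E_),.02)[:,:2]*1000
d=cv2.fitLine(W.astype(np.float32),cv2.DIST_HUBER,0,.01,.01).ravel(); print("near edge",d, np.degrees(np.arctan2(d[1],d[0])),len(W))
# right slab edge
E_=[]
for v in range(10,130,4):
    row=P[v,290:345,2]; u=np.where(row>.010)[0]
    if len(u): E_.append((290+u.max()+.5,v))
W=ray(im,np.array(E_),.02)[:,:2]*1000
d=cv2.fitLine(W.astype(np.float32),cv2.DIST_HUBER,0,.01,.01).ravel(); print("right edge",d, np.degrees(np.arctan2(d[1],d[0])))
# left bar inner: brightness
g=f.min(2).astype(int)
print(g[60,75:125].tolist())
E_=[]
for v in range(5,125,4):
    u=np.where(g[v,70:125]>228)[0]
    if len(u): E_.append((70+u.max()+.5,v))
W=ray(im,np.array(E_),.03)[:,:2]*1000
d=cv2.fitLine(W.astype(np.float32),cv2.DIST_HUBER,0,.01,.01).ravel(); print("bar inner top",d, np.degrees(np.arctan2(d[1],d[0])))
E
```

```text
279.5171174541959 260.3483217069561 191.06542402450785
lowest finger pts [[0.399, -0.018, 0.233, 251.0, 214.0], [0.413, -0.009, 0.241, 231.0, 199.0], [0.408, -0.004, 0.244, 240.0, 186.0], [0.422, -0.073, 0.247, 236.0, 326.0], [0.399, -0.018, 0.25, 265.0, 209.0], [0.421, -0.067, 0.252, 241.0, 316.0], [0.397, -0.018, 0.255, 275.0, 208.0], [0.423, -0.07, 0.257, 244.0, 326.0], [0.414, -0.01, 0.259, 246.0, 191.0], [0.396, -0.018, 0.261, 285.0, 205.0]] [0.2334266  0.24107199 0.24455475 0.26510329]
[[0.413, -0.015, 0.256], [0.405, -0.017, 0.239], [0.421, -0.066, 0.255]]
panel ((518.5368041992188, 16.12779998779297), (90.08284759521484, 139.69174194335938), 19.242202758789062) [[453.0, 67.19999694824219], [499.0, -64.69999694824219], [584.0999755859375, -35.0], [538.0, 96.9000015258789]]
near edge [ 1.4066638e-01 -9.9005705e-01  4.2354807e+02  5.2728664e+01] -81.91359 43
right edge [ 9.9002123e-01  1.4091815e-01  5.2989410e+02 -8.7702377e+01] 8.10098
[186, 184, 184, 186, 189, 187, 191, 216, 241, 241, 241, 243, 244, 243, 241, 241, 242, 242, 243, 243, 243, 242, 242, 243, 235, 161, 90, 79, 80, 90, 113, 116, 120, 141, 193, 199, 200, 203, 202, 202, 201, 201, 201, 201, 202, 202, 203, 202, 201, 201]
bar inner top [9.8957479e-01 1.4401974e-01 4.8763675e+02 1.5372685e+02] 8.280519
```

```bash
python3 - <<'E'
from h import *
im=load("w1.npz"); P=pts(im); He=im["hand_eye"]; print(np.round(He,3))
for x in (-.0257,.0257):
  for y in (-.011,.011):
    for z in (0,-.013,-.03):
        p=np.linalg.inv(He)@np.array([x,y,z,1]); print((x,y,z),np.round([im["cx"]+im["fx"]*p[0]/-p[2],im["cy"]-im["fy"]*p[1]/-p[2]],1))
print(np.round(P[225:300:8,196:216:3,2],3))
cv2.imwrite("pics/wc.png",cv2.resize(im["frame"][215:345,150:370],None,fx=3.5,fy=3.5,interpolation=cv2.INTER_CUBIC))
E
```

```text
[[ 1.     0.001  0.001 -0.   ]
 [ 0.001 -0.961 -0.275 -0.07 ]
 [ 0.     0.275 -0.961 -0.177]
 [ 0.     0.     0.     1.   ]]
(-0.0257, -0.011, 0) [221.9 202.6]
(-0.0257, -0.011, -0.013) [219.2 209.2]
(-0.0257, -0.011, -0.03) [214.9 219.4]
(-0.0257, 0.011, 0) [223.2 233. ]
(-0.0257, 0.011, -0.013) [220.6 241.5]
(-0.0257, 0.011, -0.03) [216.6 254.6]
(0.0257, -0.011, 0) [299.2 202.6]
(0.0257, -0.011, -0.013) [301.9 209.2]
(0.0257, -0.011, -0.03) [306.3 219.4]
(0.0257, 0.011, 0) [298. 233.]
(0.0257, 0.011, -0.013) [300.6 241.5]
(0.0257, 0.011, -0.03) [304.6 254.5]
[[-0.     0.001  0.001 -0.001  0.    -0.001  0.   ]
 [-0.     0.244  0.245  0.245  0.244  0.241 -0.001]
 [ 0.253  0.253  0.253  0.254  0.249  0.243  0.001]
 [ 0.261  0.262  0.261  0.258  0.25   0.243 -0.   ]
 [ 0.268  0.268  0.264  0.258  0.251  0.245  0.236]
 [ 0.272  0.271  0.265  0.259  0.253  0.245  0.   ]
 [ 0.272  0.271  0.267  0.261  0.253  0.246  0.   ]
 [ 0.272  0.272  0.267  0.261  0.255  0.     0.001]
 [ 0.298  0.272  0.267  0.262  0.001  0.    -0.   ]
 [ 0.303  0.303  0.268 -0.001  0.001  0.     0.   ]]
```

View pics/wc.png

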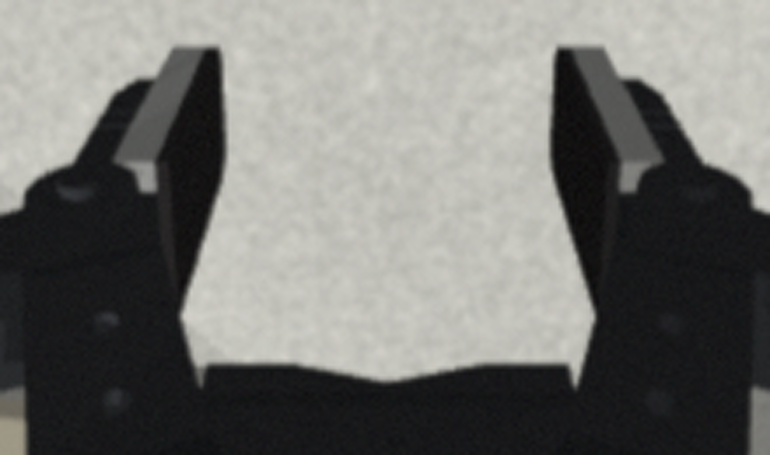

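```bash
python3 - <<'E'
from h import *
im=load("s1.npz"); P=pts(im)
g=P[70:140,285:345]; m=(np.linalg.norm(g[...,:2]-[.407,-.042],axis=-1)<.08)&(g[...,2]>.1)
ii=np.argwhere(m); Q=g[m]; o=np.argsort(Q[:,2])[:60:6]; print(np.round(np.c_[Q[o],ii[o]+[70,285]],3).tolist())
T=im["T"]
for z in (.197,.21,.235):
    for y in(-.026,.026):
        w=np.array([.407+.149*y,-.042-.989*y,z,1]); p=np.linalg.inv(T)@w; print(z,y,np.round([im["cx"]+im["fx"]*p[0]/-p[2],im["cy"]-im["fy"]*p[1]/-p[2]],1))
cv2.imwrite("pics/sc.png",cv2.resize(im["frame"][60:150,270:360],None,fx=6,fy=6,interpolation=cv2.INTER_CUBIC))
E
```

```text
[[0.397, -0.013, 0.235, 134.0, 318.0], [0.399, -0.07, 0.236, 126.0, 305.0], [0.411, -0.012, 0.238, 134.0, 314.0], [0.418, -0.072, 0.239, 126.0, 299.0], [0.409, -0.011, 0.241, 133.0, 315.0], [0.413, -0.01, 0.242, 133.0, 314.0], [0.397, -0.005, 0.244, 132.0, 320.0], [0.407, -0.069, 0.244, 124.0, 303.0], [0.402, -0.071, 0.246, 123.0, 304.0], [0.407, -0.01, 0.247, 131.0, 316.0]]
0.197 -0.026 [314.  146.7]
0.197 0.026 [300.9 140.1]
0.21 -0.026 [314.4 142.4]
0.21 0.026 [301.2 135.9]
0.235 -0.026 [315.3 133.9]
0.235 0.026 [301.9 127.6]
```

View pics/sc.png

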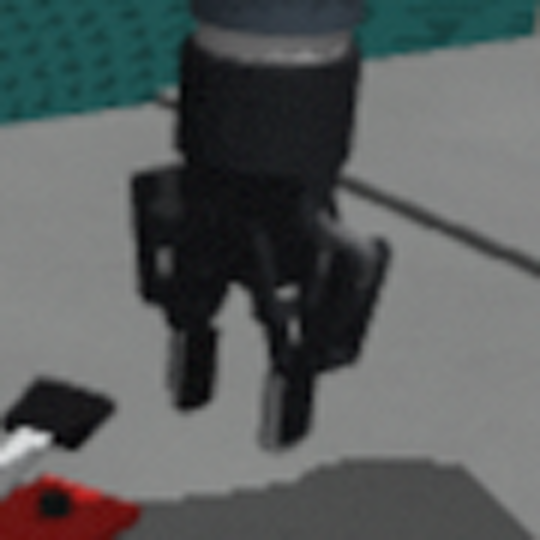

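Both cameras put the fingertips about 38 mm above the reported TCP, at z ≈ 0.235. I'll come down in stages with force and picture checks.

step_arm([
  [[0, 0, 0.5, -22, -17, 0, 0.2], [0, 0, 0, -21, -17, 0, 0.2], [0, 0, 0, 0, 0, 40, 0.2], [0, 0, 0, 0, 0, 40, 0.2], [0, 0, 0, 0, 0, 40, 0.2], [0, 0, 0, 0, 0, 30, 0.2], [0, 0, 0, 0, 0, 0, 0.2], [0, 0, 0, 0, 0, 0, 0.2]],
])

```text
t: 2.7
position: [0.435, 0.0009, 0.048]
tcp_rot: [-0.0, 0.753, -0.658, 0.0]
contact_force: [0.3, -0.2, -0.6]
opening: 0.0512
```

```bash
python3 - <<'E'
from h import *
im,s=snap("wrist","w2"); print(s["t"],np.round(s["position"],4),np.round(s["contact_force"],1),s["opening"])
P=pts(im); 
for box in ((225,262,196,215),(225,262,305,330)):
    Q=P[box[0]:box[1],box[2]:box[3]].reshape(-1,3); Q=Q[(Q[:,2]>.03)&(Q[:,2]<.15)]; print(np.round(Q[np.argsort(Q[:,2])[:10]],3).tolist())
im,s=snap("scene","s2")
E
```

```text
2.7 [0.435  0.0009 0.048 ] [ 0.3 -0.2 -0.6] 0.05123511774452102
[[0.436, 0.027, 0.084], [0.437, 0.027, 0.085], [0.427, 0.026, 0.085], [0.437, 0.027, 0.085], [0.428, 0.026, 0.086], [0.426, 0.026, 0.086], [0.436, 0.027, 0.086], [0.439, 0.027, 0.086], [0.427, 0.026, 0.087], [0.423, 0.025, 0.087]]
[[0.434, -0.025, 0.085], [0.443, -0.024, 0.085], [0.433, -0.025, 0.085], [0.432, -0.025, 0.085], [0.431, -0.026, 0.086], [0.445, -0.024, 0.086], [0.434, -0.025, 0.086], [0.441, -0.024, 0.086], [0.444, -0.024, 0.086], [0.432, -0.025, 0.086]]
```

View pics/w2.png

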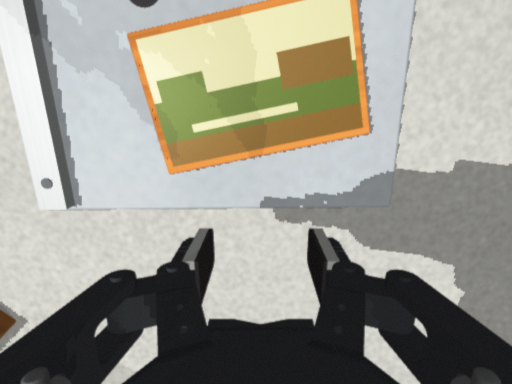

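View pics/s2.png

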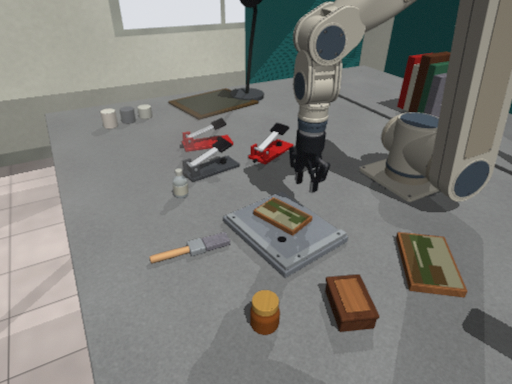

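The wrist picture again puts the fingertips at 0.085, 37 mm above the TCP. The near edge of the slab is at row 208, ahead of the fingers. I'm going down to tip z ≈ 0.027.

step_arm([
  [[0, 0, 0, 0, 0, 25, 0.2], [0, 0, 0, 0, 0, 20, 0.2], [0, 0, 0, 0, 0, 8, 0.2], [0, 0, 0, 0, 0, 4, 0.2], [0, 0, 0, 0, 0, 0, 0.2], [0, 0, 0, 0, 0, 0, 0.2]],
])

```text
t: 3.55
position: [0.4348, 0.0018, -0.0095]
tcp_rot: [-0.0, 0.753, -0.658, 0.0]
contact_force: [0.0, 0.1, 0.3]
opening: 0.0511
```

```bash
python3 - <<'E'
from h import *
im,s=snap("wrist","w3"); print(s["t"],np.round(s["position"],4),np.round(s["contact_force"],1),s["opening"])
P=pts(im); 
for box in ((225,262,196,215),(225,262,305,330)):
    Q=P[box[0]:box[1],box[2]:box[3]].reshape(-1,3); d=np.linalg.norm(Q-s["position"],axis=1);z=im["z_map"][box[0]:box[1],box[2]:box[3]].ravel(); Q=Q[(z<.148)]; print(np.round(Q[np.argsort(Q[:,2])[:10]],3).tolist())
E
```

```text
3.55 [ 0.4348  0.0018 -0.0095] [0.  0.1 0.3] 0.05110413907105444
[[0.438, 0.028, 0.032], [0.441, 0.028, 0.032], [0.44, 0.028, 0.032], [0.437, 0.028, 0.032], [0.436, 0.028, 0.032], [0.437, 0.028, 0.032], [0.441, 0.034, 0.032], [0.441, 0.03, 0.032], [0.441, 0.031, 0.032], [0.435, 0.028, 0.033]]
[[0.447, -0.022, 0.031], [0.445, -0.023, 0.032], [0.443, -0.023, 0.032], [0.448, -0.022, 0.032], [0.449, -0.025, 0.032], [0.449, -0.026, 0.032], [0.442, -0.023, 0.032], [0.449, -0.023, 0.032], [0.449, -0.028, 0.033], [0.449, -0.026, 0.033]]
```

View pics/w3.png

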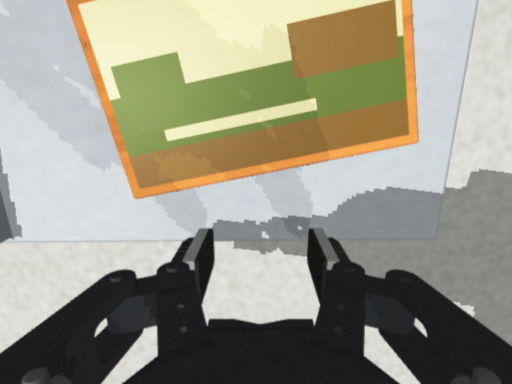

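step_arm([
  [[0, 0, 0, 0, 0, 3, 0.2], [0, 0, 0, 0, -8, 0, 0.2], [0, 0, 0, 0, -5, 0, 0.2], [0, 0, 0, 0, -5, 0, 0.2], [0, 0, 0, 0, -5, 0, 0.2], [0, 0, 0, 0, -5, 0, 0.2], [0, 0, 0, 0, -5, 0, 0.2], [0, 0, 0, 0, -5, 0, 0.2], [0, 0, 0, 0, -5, 0, 0.2], [0, 0, 0, 0, 0, 0, 0.2]],
])

```text
t: 4.85
position: [0.4775, 0.0077, -0.013]
tcp_rot: [-0.0, 0.753, -0.658, 0.0]
contact_force: [-0.1, 0.6, 0.0]
opening: 0.051
```

```bash
python3 - <<'E'
from h import *
im,s=snap("wrist","w4"); print(s["t"],np.round(s["position"],4),np.round(s["contact_force"],1),s["opening"])
E
```

```text
4.85 [ 0.4775  0.0077 -0.013 ] [-0.1  0.6  0. ] 0.050971253040755005
```

View pics/w4.png

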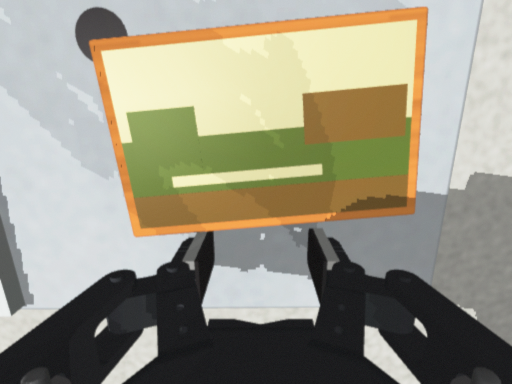

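The panel turns square as it is pushed: its near edge is at row 215–235, and the left finger is touching. Continuing.

step_arm([
  [[0, 0, 0, 0, -5, 0, 0.2], [0, 0, 0, 0, -5, 0, 0.2], [0, 0, 0, 0, -5, 0, 0.2], [0, 0, 0, 0, -5, 0, 0.2], [0, 0, 0, 0, -5, 0, 0.2], [0, 0, 0, 0, -5, 0, 0.2], [0, 0, 0, 0, -5, 0, 0.2], [0, 0, 0, 0, -5, 0, 0.2], [0, 0, 0, 0, 0, 0, 0.2]],
])

```text
t: 6.02
position: [0.5171, 0.0131, -0.013]
tcp_rot: [-0.0, 0.753, -0.658, 0.0]
contact_force: [-0.1, 0.8, 0.0]
opening: 0.0511
```

```bash
python3 - <<'E'
from h import *
im,s=snap("wrist","w5"); print(s["t"],np.round(s["position"],4),np.round(s["contact_force"],1),s["opening"])
E
```

```text
6.025 [ 0.5171  0.0131 -0.013 ] [-0.1  0.8  0. ] 0.05109985547181019
```

View pics/w5.png

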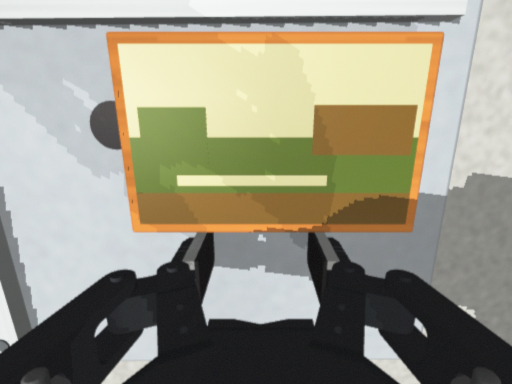

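The panel is square to both fingers, with about 12 mm left to the far bar (rows 20–33). Pushing home gently.

step_arm([
  [[0, 0, 0, 0, -3, 0, 0.2], [0, 0, 0, 0, -3, 0, 0.2], [0, 0, 0, 0, -3, 0, 0.2], [0, 0, 0, 0, -2, 0, 0.2], [0, 0, 0, 0, 0, 0, 0.2]],
])

```text
t: 6.7
position: [0.5242, 0.0144, -0.0138]
tcp_rot: [0.002, 0.753, -0.658, -0.002]
contact_force: [-12.5, -3.8, 4.6]
opening: 0.0514
```

step_arm([
  [[0, 0, 0, 0, -1, 0, 0.2], [0, 0, 0, 0, -1, 0, 0.2], [0, 0, 0, 0, 0, 0, 0.2]],
])

```text
t: 7.08
position: [0.5242, 0.0147, -0.014]
tcp_rot: [0.003, 0.753, -0.658, -0.003]
contact_force: [-19.6, -3.6, 9.6]
opening: 0.0509
```

```bash
python3 - <<'E'
from h import *
im,s=snap("wrist","w6"); print(s["t"],np.round(s["position"],4),np.round(s["contact_force"],1),s["opening"])
E
```

```text
7.075 [ 0.5242  0.0147 -0.014 ] [-19.6  -3.6   9.6] 0.05088661551145372
```

View pics/w6.png

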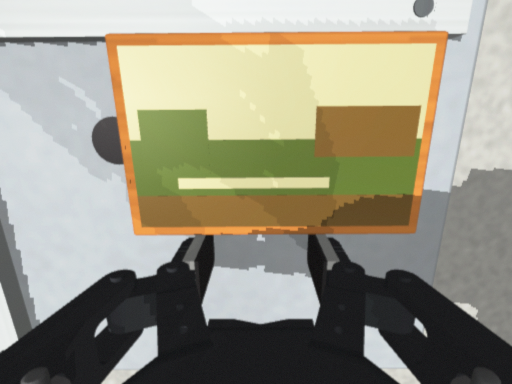

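```bash
python3 - <<'E'
from workcell import ctrl
print(ctrl.get_state()["qpos"])
E
```

```text
[-1.30839286e-01  3.75052954e-01 -3.90351782e-01  8.14934256e-01
 -2.06385593e-03  2.87531513e+00]
```

step_arm([
  [[0, 0, 0, 0, 4, 0, 0.2], [0, 0, 0, 0, 10, 0, 0.2], [0, 0, 0, 0, 10, 0, 0.2], [0, 0, 0, 0, 0, -20, 0.2], [0, 0, 0, 0, 0, -40, 0.2], [0, 0, 0, 0, 0, -40, 0.2], [0, 0, 0, 0, 0, 0, 0.2]],
])

```text
t: 8.0
position: [0.5073, 0.0113, 0.0899]
tcp_rot: [-0.002, 0.753, -0.658, 0.002]
contact_force: [0.3, -0.1, -0.3]
opening: 0.0512
```

```bash
cat >> h.py <<'E'
def panel(im,roi,thr=60):
    hsv=cv2.cvtColor(im["frame"],cv2.COLOR_BGR2HSV); m=np.zeros(hsv.shape[:2],np.uint8); a,b,c,d=roi
    m[a:b,c:d]=(hsv[a:b,c:d,1]>thr); m=cv2.morphologyEx(m,cv2.MORPH_CLOSE,np.ones((5,5)))
    n,l,st,c=cv2.connectedComponentsWithStats(m); i=1+np.argmax(st[1:,4]); m=(l==i).astype(np.uint8)
    cs,_=cv2.findContours(m,cv2.RETR_EXTERNAL,cv2.CHAIN_APPROX_NONE); W=ray(im,cs[0][:,0],.036)
    r=cv2.minAreaRect((W[:,:2]*1000).astype(np.float32)); return r,cv2.boxPoints(r),st[i]
def st(p):
    p=np.atleast_2d(p); t=np.radians(8.1); x=np.array([np.cos(t),np.sin(t)]); y=np.array([-x[1],x[0]]); return np.c_[p[:,:2]@x,p[:,:2]@y]
E
python3 - <<'E'
from h import *
for n in("wrist","top"):
    im,s=snap(n,n[0]+"7"); 
    r,b,q=panel(im,(0,240,20,480) if n=="wrist" else (150,245,170,270)); print(r,q.tolist(),"stage:",np.round(st([r[0]]),1),np.round(st(b),1).tolist())
    P=pts(im)
print("tcp stage",st([s["position"]*1000]))
E
```

```text
((580.42578125, 16.022544860839844), (89.29801177978516, 139.84030151367188), 8.144681930541992) [174, 44, 186, 120, 14403] stage: [[576.9 -65.9]] [[532.2, 4.0], [532.3, -135.9], [621.6, -135.8], [621.5, 4.0]]
((570.9827880859375, -25.466732025146484), (129.5484161376953, 80.54338073730469), 15.611440658569336) [220, 166, 30, 43, 461] stage: [[ 561.7 -105.7]] [[492.2, -74.2], [502.7, -154.1], [631.2, -137.1], [620.7, -57.3]]
tcp stage [[502.86301983 -60.04234607]]
```

View pics/w7.png

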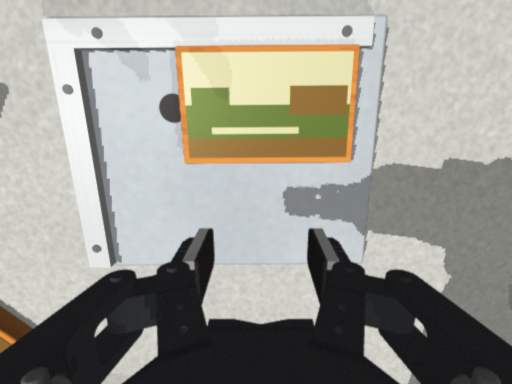

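step_arm([
  [[0, 0, 0, 35, -25, 0, 0.2], [0, 0, 0, 35, -25, 0, 0.2], [0, 0, 0, 35, -24, 0, 0.2], [0, 0, -10, 0, 0, 0, 0.2], [0, 0, -10, 0, 0, 0, 0.2], [0, 0, -10, 0, 0, 0, 0.2], [0, 0, -10, 0, 0, 0, 0.2], [0, 0, -10, 0, 0, 0, 0.2], [0, 0, -10, 0, 0, 0, 0.2], [0, 0, -10, 0, 0, 0, 0.2], [0, 0, -10, 0, 0, 0, 0.2], [0, 0, -10, 0, 0, 0, 0.2]],
])

```text
t: 9.6
position: [0.5923, -0.0824, 0.0853]
tcp_rot: [-0.0, 0.998, 0.07, -0.001]
contact_force: [-0.6, 0.1, -0.1]
opening: 0.0511
```

step_arm([
  [[0, 0, 0, 0, 0, 30, 0.2], [0, 0, 0, 0, 0, 0, 0.2], [0, 0, 0, 0, 0, 0, 0.2]],
])

```text
t: 9.98
position: [0.593, -0.0825, 0.0569]
tcp_rot: [-0.0, 0.998, 0.067, -0.0]
contact_force: [0.3, -0.0, 0.3]
opening: 0.0512
```

```bash
python3 - <<'E'
from h import *
im,s=snap("wrist","w8"); print(s["t"],np.round(s["position"],4),np.round(s["contact_force"],1)); T=tcpT(s); print("x yaw",np.degrees(np.arctan2(T[1,0],T[0,0])),"tcp stage",st([s["position"]*1000]),s["qpos"][5])
r,b,q=panel(im,(0,240,20,480)); print(r,q.tolist(),"stage:",np.round(st([r[0]]),1),np.round(st(b),1).tolist())
E
```

```text
9.975 [ 0.593  -0.0825  0.0569] [ 0.3 -0.   0.3]
x yaw 7.717229404446418 tcp stage [[ 575.49419173 -165.25850887]] 1.1577600021749213
((583.021728515625, -0.6039085388183594), (89.31432342529297, 106.77083587646484), 8.066359519958496) [190, 0, 145, 171, 16229] stage: [[577.1 -82.7]] [[532.5, -29.3], [532.4, -136.1], [621.7, -136.2], [621.8, -29.4]]
```

View pics/w8.png

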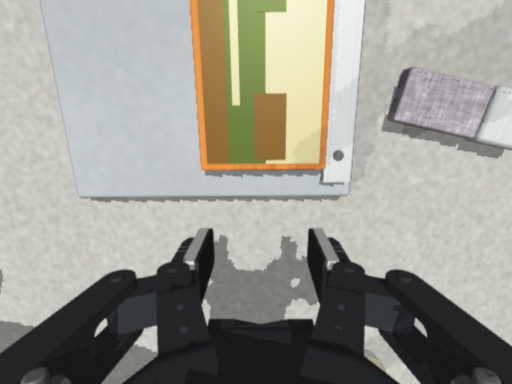

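step_arm([
  [[0, 0, -0.4, -1, 0, 0, 0.0], [0, 0, 0, 0, 0, 30, 0.0], [0, 0, 0, 0, 0, 25, 0.0], [0, 0, 0, 0, 0, 8, 0.0], [0, 0, 0, 0, 0, 0, 0.0], [0, 0, 0, 0, 0, 0, 0.0]],
])

```text
t: 10.78
position: [0.593, -0.0829, -0.0049]
tcp_rot: [0.0, 0.997, 0.071, 0.001]
contact_force: [0.8, -0.8, 0.2]
opening: 0.0427
```

```bash
python3 - <<'E'
from h import *
im,s=snap("wrist","w9"); print(s["t"],np.round(s["position"],4),np.round(s["contact_force"],1),s["opening"]); T=tcpT(s); print("x yaw",np.degrees(np.arctan2(T[1,0],T[0,0])),"tcp stage",st([s["position"]*1000]),s["qpos"][5])
P=pts(im); z=im["z_map"]; m=(z>.05)&(z<.15); m[:200]=0; m[270:]=0; Q=P[m]; print(np.round(Q[np.argsort(Q[:,2])[:60:5]],3).tolist())
E
```

```text
10.775 [ 0.593  -0.0829 -0.0049] [ 0.8 -0.8  0.2] 0.04274668275590627
x yaw 8.137454407328072 tcp stage [[ 575.36280995 -165.59827651]] 1.1498231697384658
[[0.653, -0.05, 0.029], [0.649, -0.051, 0.029], [0.641, -0.052, 0.029], [0.648, -0.051, 0.029], [0.649, -0.051, 0.03], [0.644, -0.054, 0.03], [0.653, -0.051, 0.03], [0.652, -0.051, 0.03], [0.652, -0.052, 0.03], [0.652, -0.053, 0.03], [0.643, -0.052, 0.03], [0.642, -0.054, 0.03]]
```

View pics/w9.png

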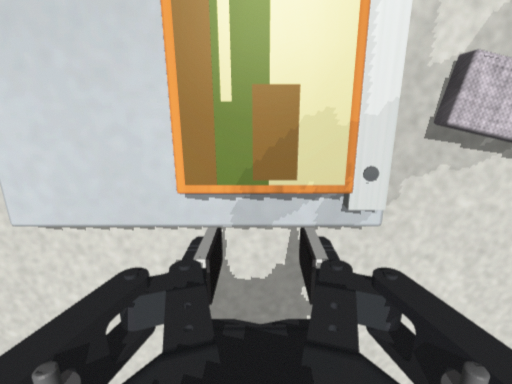

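step_arm([
  [[0, 0, 0, -1, 0, 4, 0.0], [0, 0, 0, 0, -8, 0, 0.0], [0, 0, 0, 0, -5, 0, 0.0], [0, 0, 0, 0, -4, 0, 0.0], [0, 0, 0, 0, -4, 0, 0.0], [0, 0, 0, 0, -5, 0, 0.0], [0, 0, 0, 0, -5, 0, 0.0], [0, 0, 0, 0, -5, 0, 0.0], [0, 0, 0, 0, 0, 0, 0.0]],
])

```text
t: 11.95
position: [0.5861, -0.0467, -0.01]
tcp_rot: [-0.0, 0.997, 0.071, -0.0]
contact_force: [0.4, -0.5, 0.1]
opening: 0.0427
```

```bash
python3 - <<'E'
from h import *
im,s=snap("wrist","w10"); print(s["t"],np.round(s["position"],4),np.round(s["contact_force"],1),s["opening"]); print(st([s["position"]*1000]))
E
```

```text
11.95 [ 0.5861 -0.0467 -0.01  ] [ 0.4 -0.5  0.1] 0.042673504132614504
[[ 573.64368192 -128.80429024]]
```

View pics/w10.png

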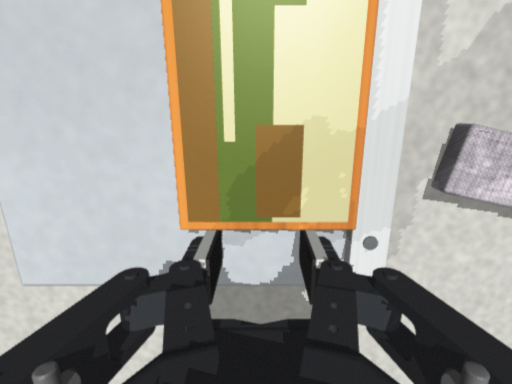

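Both fingers are flush on the right edge (row 226) and the panel stays square along the far bar. Continuing.

step_arm([
  [[0, 0, 0, 0, -5, 0, 0.0], [0, 0, 0, 0, -5, 0, 0.0], [0, 0, 0, 0, -5, 0, 0.0], [0, 0, 0, 0, -5, 0, 0.0], [0, 0, 0, 0, -5, 0, 0.0], [0, 0, 0, 0, -5, 0, 0.0], [0, 0, 0, 0, -5, 0, 0.0], [0, 0, 0, 0, -5, 0, 0.0], [0, 0, 0, 0, -5, 0, 0.0], [0, 0, 0, 0, -5, 0, 0.0], [0, 0, 0, 0, 0, 0, 0.0]],
])

```text
t: 13.38
position: [0.579, 0.0028, -0.01]
tcp_rot: [-0.0, 0.997, 0.071, -0.0]
contact_force: [0.5, -0.3, -0.2]
opening: 0.0423
```

step_arm([
  [[0, 0, 0, 0, -3, 0, 0.0], [0, 0, 0, 0, -2, 0, 0.0], [0, 0, 0, 0, -2, 0, 0.0], [0, 0, 0, 0, 0, 0, 0.0]],
])

```text
t: 13.88
position: [0.5781, 0.0094, -0.01]
tcp_rot: [-0.0, 0.997, 0.071, 0.0]
contact_force: [-0.1, 0.2, -0.3]
opening: 0.0426
```

```bash
python3 - <<'E'
from h import *
im,s=snap("wrist","w11"); print(s["t"],np.round(s["position"],4),np.round(s["contact_force"],1),s["opening"]); print(st([s["position"]*1000]))
E
```

```text
13.875 [ 0.5781  0.0094 -0.01  ] [-0.1  0.2 -0.3] 0.042599406533057785
[[573.6544779  -72.12166425]]
```

View pics/w11.png

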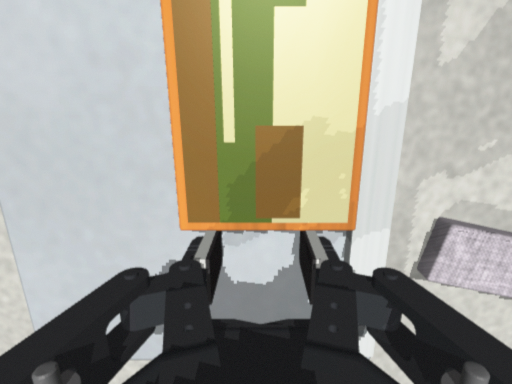

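step_arm([
  [[0, 0, 0, 0, -1, 0, 0.0], [0, 0, 0, 0, -1, 0, 0.0], [0, 0, 0, 0, -1, 0, 0.0], [0, 0, 0, 0, 0, 0, 0.0]],
])

```text
t: 14.42
position: [0.5777, 0.0124, -0.01]
tcp_rot: [-0.0, 0.997, 0.071, 0.0]
contact_force: [-0.7, -0.2, -0.3]
opening: 0.0432
```

step_arm([
  [[0, 0, 0, 0, -1, 0, 0.0], [0, 0, 0, 0, -1, 0, 0.0], [0, 0, 0, 0, 0, 0, 0.0]],
])

```text
t: 14.8
position: [0.5775, 0.0137, -0.01]
tcp_rot: [0.001, 0.997, 0.071, 0.0]
contact_force: [-0.2, -4.2, -0.1]
opening: 0.043
```

step_arm([
  [[0, 0, 0, 0, -1, 0, 0.0], [0, 0, 0, 0, -1, 0, 0.0], [0, 0, 0, 0, 0, 0, 0.0]],
])

```text
t: 15.18
position: [0.5775, 0.0137, -0.0098]
tcp_rot: [0.002, 0.998, 0.07, 0.0]
contact_force: [0.7, -14.2, -0.8]
opening: 0.0429
```

step_arm([
  [[0, 0, 0, 0, 3, 0, 0.0], [0, 0, 0, 0, 8, 0, 0.0], [0, 0, 0, 0, 15, 0, 0.0], [0, 0, 0, 0, 20, 0, 0.0], [0, 0, 0, 0, 0, -25, 0.0], [0, 0, 0, 0, 0, -40, 0.0], [0, 0, 0, 0, 0, -50, 0.0], [0, 0, 0, 0, -30, -50, 0.0], [0, 0, 0, 0, 0, 0, 0.0], [0, 0, 0, 0, 0, 0, 0.0]],
])

```text
t: 16.42
position: [0.5793, -0.0004, 0.1545]
tcp_rot: [0.0, 0.997, 0.071, -0.0]
contact_force: [-0.5, -1.2, -0.2]
opening: 0.0428
```

```bash
python3 - <<'E'
from h import *
im,s=snap("wrist","w12"); print(s["t"],np.round(s["position"],4),np.round(s["contact_force"],1)); print(st([s["position"]*1000]))
r,b,q=panel(im,(0,225,20,480)); print(r,q.tolist(),"stage:",np.round(st([r[0]]),1),np.round(st(b),1).tolist())
E
```

```text
16.425 [ 5.793e-01 -4.000e-04  1.545e-01] [-0.5 -1.2 -0.2]
[[573.45380757 -82.04224939]]
((569.275634765625, 93.77752685546875), (89.71062469482422, 138.94308471679688), 8.165468215942383) [216, 5, 97, 151, 10788] stage: [[576.8  12.6]] [[531.9, 82.1], [532.0, -56.9], [621.7, -56.8], [621.6, 82.2]]
```

View pics/w12.png

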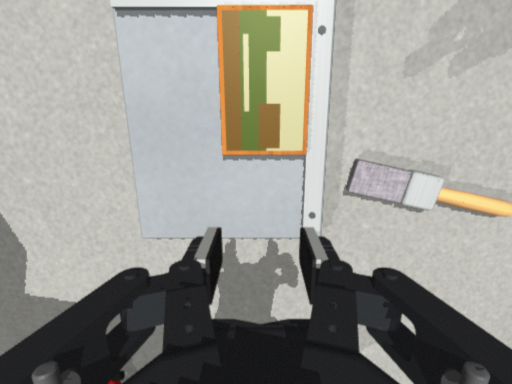

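```bash
python3 - <<'E'
from h import *
im=load("w12.npz"); f=im["frame"]; g=f.min(2).astype(int)
print(g[190,285:335].tolist()); print(g[0:30,170].tolist())
fa=[]; 
for v in range(165,222,3):
    w=g[v,290:325]; d=np.diff(w); u=np.argmax(d); fa.append((290+u+.5,v))   # dark->bright = bar top inner edge
W=ray(im,np.array(fa),.03)*1000; print("far bar inner a:",np.round(st(W)[:,0],1))
la=[]
for u in range(130,212,5):
    w=g[0:25,u]; d=np.diff(w); v=np.argmin(d); la.append((u,v+.5))
W=ray(im,np.array(la),.03)*1000; print("left bar inner b:",np.round(st(W)[:,1],1))
cv2.imwrite("pics/w12c.png",cv2.resize(f[0:170,200:345],None,fx=3.5,fy=3.5,interpolation=cv2.INTER_CUBIC))
E
```

```text
[192, 191, 189, 190, 189, 191, 191, 191, 191, 190, 191, 192, 192, 192, 191, 192, 184, 152, 112, 149, 212, 219, 218, 218, 221, 219, 219, 220, 220, 220, 221, 222, 221, 219, 219, 219, 213, 187, 159, 148, 169, 170, 168, 168, 165, 164, 164, 164, 165, 167]
[227, 225, 225, 226, 227, 224, 183, 95, 78, 89, 106, 115, 116, 117, 128, 140, 143, 166, 190, 193, 193, 194, 192, 193, 194, 195, 197, 198, 199, 198]
far bar inner a: [622.4 622.6 621.6 621.8 621.9 622.1 622.2 622.4 622.5 622.7 621.7 621.8
 622.  622.1 622.3 622.4 622.6 622.7 621.7]
left bar inner b: [82.8 82.8 82.8 82.8 82.8 82.8 82.8 82.8 82.8 82.8 82.8 82.8 82.8 82.8
 82.7 82.7 82.7]
```

View pics/w12c.png

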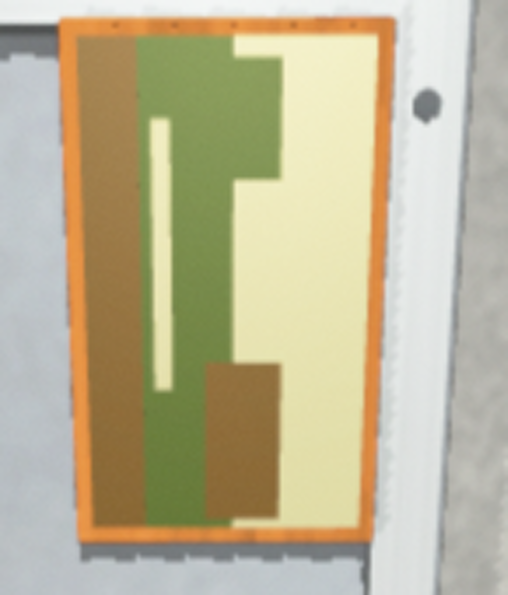

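The panel is seated. Its far edge is at 621.7 against the bar at 622.2, its left edge at 82.2 against 82.8, and its yaw matches to 0.1°. Next the paddle: shutting the fingers and moving to look at it from the near side.

step_arm([
  [[0, 0, 0, -28, 45, 0, 0.0], [0, 0, 0, -28, 45, 0, -1], [0, 0, 0, -28, 45, 0, -1], [0, 0, 0, -28, 45, 0, -1], [0, 0, 0, -28, 45, 0, -1], [0, 0, 0, -28, 45, 0, -1], [0, 0, 0, -28, 45, 0, -1], [0, 0, 0, -28, 45, 0, -1], [0, 0, 0, 0, 0, 0, -1]],
])

```text
t: 17.6
position: [0.4061, -0.3909, 0.1528]
tcp_rot: [-0.001, 0.998, 0.068, -0.001]
contact_force: [-0.2, 0.2, -0.0]
opening: 0.0002
```

step_arm([
  [[0, 0, 10, 0, 0, 0, -1], [0, 0, 10, 0, 0, 0, -1], [0, 0, 10, 0, 0, 0, -1], [0, 0, 10, 0, 0, 0, -1], [0, 0, 10, 0, 0, 0, -1], [0, 0, 10, 0, 0, 0, -1], [0, 0, 10, 0, 0, 0, -1], [0, 0, 10, 0, 0, 0, -1], [0, 0, 10, 0, 0, 0, -1], [0, 0, 0, 0, 0, 0, -1], [0, 0, 0, 0, 0, 0, -1]],
])

```text
t: 18.98
position: [0.4084, -0.3873, 0.1544]
tcp_rot: [-0.0, 0.757, -0.654, -0.001]
contact_force: [-0.2, -0.2, 0.5]
opening: 0.0
```

```bash
python3 - <<'E'
from h import *
im,s=snap("wrist","w13"); print(s["t"],np.round(s["position"],4),np.round(s["contact_force"],1),s["opening"]); T=tcpT(s); print("x yaw",np.degrees(np.arctan2(T[1,0],T[0,0])))
P=pts(im); z=im["z_map"]; m=(z>.05)&(z<.16)&(P[...,2]>.12); Q=P[m]; ii=np.argwhere(m); o=np.argsort(Q[:,2])[:80:8]; print(np.round(np.c_[(Q[o]-s["position"])@T[:3,:3],ii[o]],3).tolist())
E
```

```text
18.975 [ 0.4084 -0.3873  0.1544] [-0.2 -0.2  0.5] 2.565955043721539e-05
x yaw -81.63900801219687
[[-0.006, -0.01, -0.038, 226.0, 250.0], [-0.006, -0.01, -0.038, 226.0, 249.0], [0.003, -0.011, -0.039, 226.0, 267.0], [-0.002, -0.01, -0.039, 227.0, 256.0], [0.005, -0.011, -0.04, 227.0, 270.0], [0.004, -0.01, -0.04, 228.0, 268.0], [0.009, -0.006, -0.041, 235.0, 277.0], [-0.011, -0.006, -0.041, 235.0, 240.0], [0.009, -0.007, -0.041, 235.0, 278.0], [0.005, -0.011, -0.042, 228.0, 271.0]]
```

View pics/w13.png

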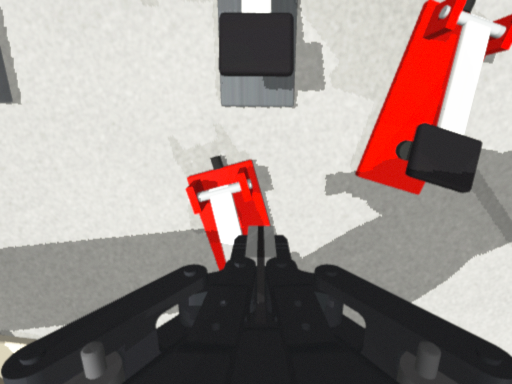

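The wrist view shows the black pad on the dark base at (257,43), straight ahead of the shut fingers. The red look-alikes are at (230,210) and (440,150).

```bash
python3 - <<'E'
from h import *
im=load("w13.npz"); f=im["frame"]; P=pts(im)
m=np.zeros(f.shape[:2],np.uint8); m[5:85,210:305]=(f[5:85,210:305].max(2)<60); n,l,s_,c=cv2.connectedComponentsWithStats(m); i=1+np.argmax(s_[1:,4]); print(s_[i],c[i])
mm=cv2.erode((l==i).astype(np.uint8),np.ones((5,5)))>0
Q=P[mm]; A=np.c_[Q[:,:2]-Q[:,:2].mean(0),np.ones(len(Q))]; k=np.linalg.lstsq(A,Q[:,2],rcond=None)[0]; print("plane",k,"centroid",Q.mean(0))
cs,_=cv2.findContours((l==i).astype(np.uint8),cv2.RETR_EXTERNAL,cv2.CHAIN_APPROX_NONE)
r=cv2.minAreaRect((ray(im,cs[0][:,0],.087)[:,:2]*1000).astype(np.float32)); print(r)
# base edges yaw
print(np.round(P[95,225:296:10],3).tolist())
c=np.array([Q.mean(0)[0],Q.mean(0)[1]]); d=c-np.array([.4084,-.3873]); t=np.radians(-81.64); x=np.array([np.cos(t),np.sin(t)]); y=np.array([np.sin(t),-np.cos(t)]); print("tool dx,dy mm",d@x*1000,d@y*1000)
E
```

```text
[ 220   13   74   64 4611] [256.50574713  44.27824767]
plane [-0.49050912 -0.07560441  0.08791986] centroid [ 0.5267852  -0.36674202  0.08791986]
((526.1730346679688, -366.7507629394531), (45.0341682434082, 59.00715637207031), 8.290128707885742)
[[0.488, -0.337, 0.012], [0.49, -0.347, 0.012], [0.491, -0.358, 0.012], [0.493, -0.369, 0.012], [0.494, -0.38, 0.013], [0.496, -0.39, 0.013], [0.498, -0.401, 0.012], [0.5, -0.413, 0.001]]
tool dx,dy mm -3.1272314089726154 -120.11621871779488
```

step_arm([
  [[0, 0, 0, -1, -40, 0, -1], [0, 0, 0, -1, -40, 0, -1], [0, 0, 0, -1, -40, 0, -1], [0, 0, 0, 0, 0, 30, -1], [0, 0, 0, 0, 0, 30, -1], [0, 0, 0, 0, 0, 18, -1], [0, 0, 0, 0, 0, 0, -1], [0, 0, 0, 0, 0, 0, -1]],
])

```text
t: 20.02
position: [0.5272, -0.3681, 0.0778]
tcp_rot: [0.0, 0.756, -0.655, 0.0]
contact_force: [0.6, -0.1, 0.5]
opening: -0.0003
```

```bash
python3 - <<'E'
from h import *
im,s=snap("wrist","w14"); print(s["t"],np.round(s["position"],4),np.round(s["contact_force"],1)); 
im,s=snap("scene","s14"); f=im["frame"]; cv2.imwrite("pics/s14c.png",cv2.resize(f[70:220,160:310],None,fx=4,fy=4,interpolation=cv2.INTER_CUBIC))
E
```

```text
20.025 [ 0.5272 -0.3681  0.0778] [ 0.6 -0.1  0.5]
```

View pics/s14c.png

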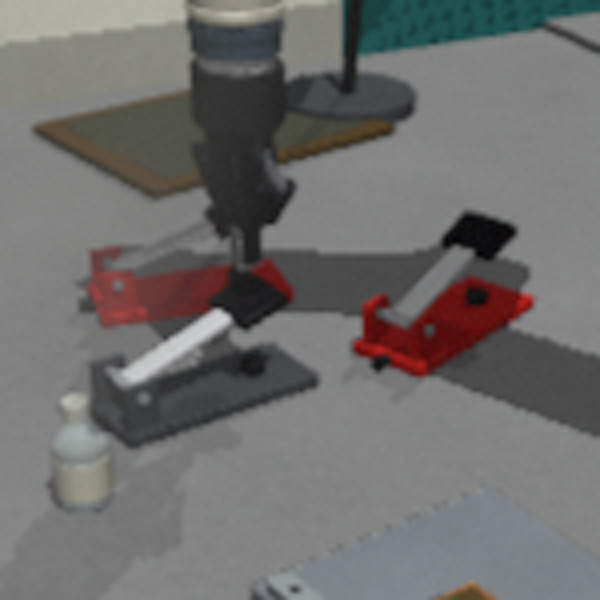

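View pics/w14.png

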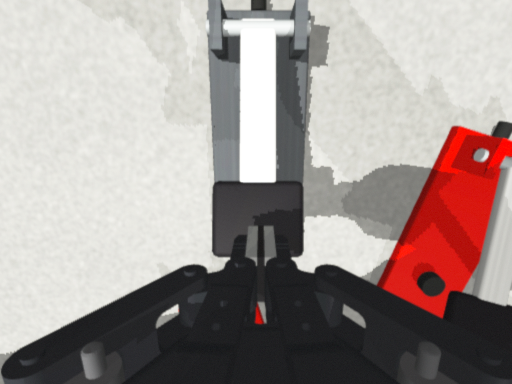

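The scene crop shows the fingers just above the pad of the dark paddle, at (250,290). I'm lowering until contact.

step_arm([
  [[0, 0, 0, 0, 0, 6, -1], [0, 0, 0, 0, 0, 6, -1], [0, 0, 0, 0, 0, 4, -1], [0, 0, 0, 0, 0, 0, -1]],
])

```text
t: 20.62
position: [0.5267, -0.3676, 0.0605]
tcp_rot: [-0.0, 0.755, -0.655, -0.0]
contact_force: [0.2, 0.6, -0.1]
opening: 0.0002
```

step_arm([
  [[0, 0, 0, 0, 0, 3, -1], [0, 0, 0, 0, 0, 0, -1], [0, 0, 0, 0, 0, 0, -1]],
])

```text
t: 21.0
position: [0.527, -0.3678, 0.0581]
tcp_rot: [0.0, 0.755, -0.655, 0.0]
contact_force: [0.3, 0.2, 0.4]
opening: 0.0003
```

step_arm([
  [[0, 0, 0, 0, 0, 3, -1], [0, 0, 0, 0, 0, 0, -1], [0, 0, 0, 0, 0, 0, -1]],
])

```text
t: 21.38
position: [0.5271, -0.368, 0.0554]
tcp_rot: [0.0, 0.755, -0.655, 0.0]
contact_force: [-0.4, -0.1, 3.9]
opening: 0.0002
```

step_arm([
  [[0, 0, 0, 0, 0, 3, -1], [0, 0, 0, 0, 0, 3, -1], [0, 0, 0, 0, 0, 2, -1], [0, 0, 0, 0, 0, 0, -1], [0, 0, 0, 0, 0, 0, -1]],
])

```text
t: 22.0
position: [0.5268, -0.368, 0.0472]
tcp_rot: [0.0, 0.755, -0.655, 0.0]
contact_force: [-1.4, -0.1, 5.4]
opening: 0.0
```

```bash
python3 - <<'E'
from h import *
im,s=snap("wrist","w15"); print(s["t"],np.round(s["position"],4),np.round(s["contact_force"],1))
P=pts(im); f=im["frame"]
print("pad z rows",[np.round(P[v,225],4).tolist() for v in range(180,262,8)])
E
```

```text
22.0 [ 0.5268 -0.368   0.0472] [-1.4 -0.1  5.4]
pad z rows [[0.5408, -0.3381, 0.0129], [0.534, -0.3387, 0.0115], [0.547, -0.3447, 0.0723], [0.5431, -0.3454, 0.0747], [0.5382, -0.3459, 0.0745], [0.5343, -0.3466, 0.0768], [0.53, -0.3472, 0.0781], [0.5256, -0.3478, 0.0789], [0.5214, -0.3484, 0.0805], [0.5168, -0.349, 0.0811], [0.5124, -0.3496, 0.0822]]
```

View pics/w15.png

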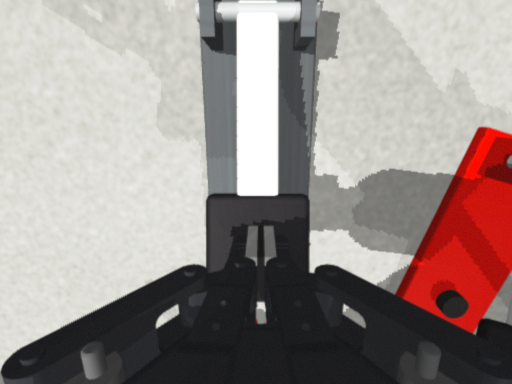

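The depth readings put the pad's middle at 78 mm, so about 0.07 rad. It needs about 10 mm more to reach 68 mm.

step_arm([
  [[0, 0, 0, 0, 0, 3, -1], [0, 0, 0, 0, 0, 2, -1], [0, 0, 0, 0, 0, 2, -1], [0, 0, 0, 0, 0, 2, -1], [0, 0, 0, 0, 0, 0, -1], [0, 0, 0, 0, 0, 0, -1]],
])

```text
t: 22.8
position: [0.5266, -0.3681, 0.0384]
tcp_rot: [0.0, 0.755, -0.655, 0.0]
contact_force: [-2.4, 0.1, 7.5]
opening: -0.0
```

```bash
python3 - <<'E'
from h import *
im,s=snap("wrist","w16"); print(s["t"],np.round(s["position"],4),np.round(s["contact_force"],1))
P=pts(im); f=im["frame"]
A=np.array([P[v,u] for v in range(205,255,3) for u in list(range(215,235,3))+list(range(285,303,3))]); A=A[A[:,2]>.05]
c=np.array([.5265,-.3667]); a=np.radians(8.3); X=np.array([np.cos(a),np.sin(a)]); sx=(A[:,:2]-c)@X
m=abs(A[:,2]-np.median(A[:,2]))<.012; k=np.polyfit(sx[m],A[m,2],1); print("pad plane slope rad",np.arctan(k[0]),"z at centre",k[1],m.sum(), sx.min(),sx.max())
snap("scene","s16"); im,s=snap("top","t16")
s=np.array(s["position"])
E
```

```text
22.8 [ 0.5266 -0.3681  0.0384] [-2.4  0.1  7.5]
pad plane slope rad -0.19157166698286862 z at centre 0.07109494626584215 207 -0.008341970653967062 0.019508522977491234
```

View pics/s16.png

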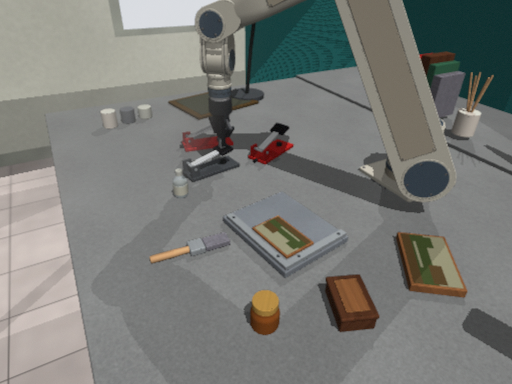

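View pics/t16.png

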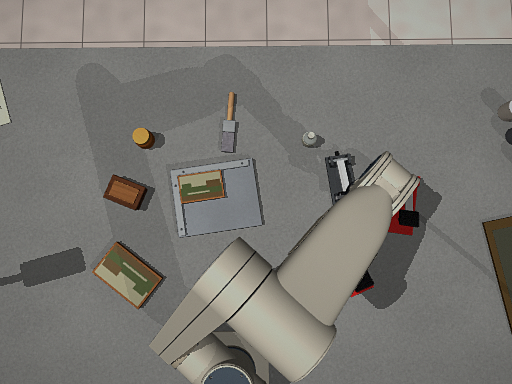

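Pad height, slope and travel all give about 0.13 rad. Moving 2 mm more to centre it, then holding.

step_arm([
  [[0, 0, 0, 0, 0, 2, -1], [0, 0, 0, 0, 0, 0, -1], [0, 0, 0, 0, 0, 0, -1], [0, 0, 0, 0, 0, 0, -1], [0, 0, 0, 0, 0, 0, -1], [0, 0, 0, 0, 0, 0, -1], [0, 0, 0, 0, 0, 0, -1], [0, 0, 0, 0, 0, 0, -1]],
])

```text
t: 23.95
position: [0.5266, -0.3681, 0.0364]
tcp_rot: [0.0, 0.755, -0.655, 0.0]
contact_force: [-3.0, -0.7, 7.0]
opening: -0.0002
```

```bash
python3 - <<'E'
from h import *
im,s=snap("wrist","w17"); print(s["t"],np.round(s["position"],4),np.round(s["contact_force"],1),np.abs(s["joint_vel"]).max())
P=pts(im)
A=np.array([P[v,u] for v in range(205,255,3) for u in list(range(215,235,3))+list(range(285,303,3))]); A=A[A[:,2]>.05]
c=np.array([.5265,-.3667]); a=np.radians(8.3); X=np.array([np.cos(a),np.sin(a)]); sx=(A[:,:2]-c)@X
m=abs(A[:,2]-np.median(A[:,2]))<.012; k=np.polyfit(sx[m],A[m,2],1); print("slope",np.arctan(k[0]),"z centre",k[1])
im=load("t16.npz"); r,b,q=panel(im,(155,212,172,235)); print("panel top cam",r,np.round(st([r[0]]),1),np.round(st(b),1).tolist())
i0=load("top0.npz")
for n,roi in (("jar",(120,155,125,160)),("casket",(170,215,98,150)),("brush",(88,125,222,240))):
    o=[]
    for i in (i0,im):
        h=cv2.cvtColor(i["frame"],cv2.COLOR_BGR2HSV)[roi[0]:roi[1],roi[2]:roi[3],1]; yx=np.argwhere(h>90); o.append(yx.mean(0))
    print(n,"shift px",np.round(o[1]-o[0],1))
E
```

```text
23.95 [ 0.5266 -0.3681  0.0364] [-3.  -0.7  7. ] 0.001432981252892859
slope -0.17561404826824153 z centre 0.06922897255604242
panel top cam ((568.2652587890625, 91.92881774902344), (90.7073974609375, 141.00465393066406), 8.157572746276855) [[575.5  10.9]] [[530.1, 81.4], [530.3, -59.6], [621.0, -59.5], [620.8, 81.5]]
jar shift px [0. 0.]
casket shift px [-0. -0.]
brush shift px [-0. -0.]
```

```bash
python3 -c "
from workcell import ctrl
print(ctrl.hand_in()); s=ctrl.get_state(); print(s['t'],s['position'],s['contact_force'])"
```

```text
the job is handed in; nothing more can be done
None
the job is handed in; nothing more can be done
```

I pushed the panel square against the far bar, then along it to the left bar. After that I pressed the dark paddle to mid-travel with shut fingers and handed the job in at about 24 s, still holding it. The hand-in gave no verdict.

- **Panel:** In the wrist view it sat within about 1 mm of both bars and square to about 0.1°. The last top-camera view agreed within its 2 mm calibration.
- **Paddle:** The pad's middle was at about 69 mm (68 mm is half-way) and its slope was 0.176 rad, so the paddle stood at about 0.14 rad. The fingers held it still with about 7 N.
- **Other objects:** The box, jar and brush showed no shift in the top view. I did not measure the bottle, but it stood in the same place in the last pictures.

**One disagreement:** the fingertips were about 37 mm behind the stated TCP in both camera views. I went by the cameras and the contact forces instead.

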